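# Change the packs in a battery carrier, register it on the tester's rail and start the test

## Robot

A 6-joint arm with a two-finger parallel gripper is mounted at the origin on the work surface. World frame = base frame: x ahead of the robot, y to its left, z up, the work surface at z = 0. Lengths are in m, angles in degrees, forces in N, time in s.
With the tool pointing down it reaches from about 0.375 to 0.75 m from the base axis. Payload 9 kg.
Tool frame: the origin (TCP) lies at the very end of the fingers, on their centre line; the grasp point (between the pads) lies 19 mm behind it; y points along the fingers, z is the direction in which the jaws open and shut, and the axes are right-handed (so a half turn about y gives the same grasp; the last joint's range is limited). The gripper opens to 85 mm and grips with 20 to 120 N. Pads are 22 mm wide; open, the fingers measure 114 mm over their backs; the gripper's body (76 mm by 85 mm) begins 54 mm behind the grasp point. The pads swing forward as they close: fully open they stand 13 mm farther back than shut.
Start: joints at [-89.536, 5.964, 5.575, 89.605, 0, 77.527], TCP at [0.134, -0.585, 0.231] pointing down, gripper open.
Joint ranges: [-171.21, 171.21], [-48.23, 106.86], [-62.78, 66.21], [-105.2, 120.99], [-86.42, 89.51], [-180, 180]. Speed limits (degrees/s): [127.2, 127.2, 147.25, 180, 180, 180].

## Interface

Orientations are given as [roll, pitch, yaw] about the fixed x, y, z axes, in that order (R = Rz(yaw) Ry(pitch) Rx(roll)).
In Python, from cell import monitor, cams, arm gives the robot as it stands.
- The arm moves only by the tool play_rows, never from a script. Its argument "series" is a list of rows, each an object of numbers: "claw": the finger opening in cm, from 0 to 8.54; "tx", "ty", "tz": the shift along the world's x, y, z in cm; "roll": the turn about the world's z in degrees. In form: [{"claw": .., "tx": .., "ty": .., "tz": .., "roll": ..}, ...]. A call has 1 to 20 rows; each row is the pose to reach, as a shift and turn from the pose measured when the call began; what a row does not reach only later rows make up. A row lasts 1/10 s, in which the tool goes at most 50 mm and 8.59 degrees, less where a joint would pass 70% of its speed; a pose out of reach is approached as far as the arm can. A call with a gripper value outside its range is refused whole. The fingers move at their own pace and stop on an object; the grip force is fixed at half the most. Time passes only in rows, so rows that repeat a pose let the fingers close. It gives the time, the measured TCP pose, the force and the opening at its end, in the units of the state.
- monitor.state(): the state, without advancing time (a new reading comes with each control period).
- cams.camera(name): name is "scene" or "top" or "wrist"; returns a dict with "color" (384x512x3 uint8, red, green, blue), "range_z" (384x512 float32, m along the optical axis (not along the pixel's ray), 0 where there is no reading), "vfov" (degrees; the focal length in pixels is half the picture's height over the tangent of half this angle, whatever the lens; pixels are square), "cx", "cy" (the principal point, pixels), "distortion" ([k1, k2, p1, p2, k3] as OpenCV has them; the pictures are not rectified), "rvec" (rotation vector, rad) and "tvec" (3), from world to camera coordinates, as OpenCV has them. Camera axes: x right, y down, z forward; pixel columns grow to the right and rows downward; lengths in m; the calibration is good to about 2 mm. A picture is of the moment at which its call begins.
- arm.job_done(): hands the job in, once; it reports no verdict.
Trained networks look in a picture, given as the dict that the camera call returned (one of the last four; its "shot" number tells which), for a name from the list of things; names that differ only in an ending like _2 or _b are one class to them, and where a whole thing is asked for, a point or a joint stands for the part that bears it (a point fixed in the world has none). Each returns a list of dicts, best first, with "confidence" (0 to 1); they miss things now and then, are a little off and sometimes report something else, mostly with a low value. They report only what shows in the picture. A call takes as long as a camera call.
- cams.boxes_of(picture, target): "uv" ([column, row] in pixels, amid what is visible of it).
- cams.outline_of(picture, target): "region" (384x512 bool, what is visible of it) and "uv" ([column, row] in pixels, amid what is visible of it).
The state is a dict: "time_s": time; "q": joint angles; "joint_velocities": joint speeds; "effort": joint torques, N m; "eef_pos": TCP position; "orientation": TCP orientation; "ft_force": force on the tool from outside, world axes, zero at the start; "moment": the same for the moment, N m; "opening": finger opening in m.
Only numpy, scipy, OpenCV 4.12 (cv2) and the standard library are available. Lean on these libraries where they do the work, as an engineer would, in place of code of your own. Each camera call takes 0.05 s, during which the arm holds its last target. There are 200 camera calls.

## Task

Clear the spent, red-banded battery packs out of the long blue carrier into the grey tray, load every green-banded pack into a bay of its own and press each one fully home. Push the carrier flush and parallel against the front of the aluminium angle rail, so that the ringed contact pad on its tab sits centred under the tip of the fixed test probe. When all of that is in place press the green start button right in and let it go, leaving the carrier as it lies and the cup, solder spool, screwdriver and cleaner bottle where they stand.

Things in the scene. Friction and masses are not known exactly. Their poses are not given: they have to be found in the camera images.
- carrier: Long blue battery carrier, loose on the bench: 324 mm long (its y axis), 54 mm wide (x), 0.45 kg. Origin at the middle of its underside. Four open bays in line, at y = -125.5, -56.5, 12.5, 81.5 mm, each 65 (y) by 39 mm (x) inside; bay floor 5 mm, wall tops 17 mm above the underside. The last 44 mm at +y is a solid tab, 14 mm high, with the ringed pad.
- bay1 (a point): Centre of a bay's floor, in the carrier, 5 mm above its underside. A brass clip in the bay holds a freshly laid pack 6 mm proud (its underside 6 mm above this point); a firm push straight down, about 8 N, on the pack drives both to the floor, where they stay: pack top then 26 mm above this point.
- bay2 (a point): Centre of a bay's floor, in the carrier, 5 mm above its underside. A brass clip in the bay holds a freshly laid pack 6 mm proud (its underside 6 mm above this point); a firm push straight down, about 8 N, on the pack drives both to the floor, where they stay: pack top then 26 mm above this point.
- bay3 (a point): Centre of a bay's floor, in the carrier, 5 mm above its underside. A brass clip in the bay holds a freshly laid pack 6 mm proud (its underside 6 mm above this point); a firm push straight down, about 8 N, on the pack drives both to the floor, where they stay: pack top then 26 mm above this point.
- bay4 (a point): Centre of a bay's floor, in the carrier, 5 mm above its underside. A brass clip in the bay holds a freshly laid pack 6 mm proud (its underside 6 mm above this point); a firm push straight down, about 8 N, on the pack drives both to the floor, where they stay: pack top then 26 mm above this point.
- pad (a point): Centre of the ringed contact pad on top of the carrier's tab: brass disc 12 mm across inside a red ring with black cross lines; in the carrier frame at x = 0, y = 140 mm, z = 14 mm.
- station: Fixed aluminium angle rail, 450 mm long (y), 16 mm high, 4 mm thick, low foot behind. Origin on the bench in its front face, which looks to the robot: the plane x = 0, from y = -200 to 250 mm; x points away from the robot. Behind it a grey post; its 12 mm wide arm, 42 to 50 mm above the bench, reaches over the rail at y = 205 mm to x = -38 mm and holds the probe. The carrier's tab end goes to +y.
- probe_tip (a point): Tip of the fixed downward test probe, 25 mm above the bench, in the station frame at x = -27 mm, y = 205 mm. The carrier's tab (14 mm high) passes under it; loaded packs (31 mm) do not. The tester lowers the probe itself, later.
- start (a joint): Green start button of the tester: 0 = out, 0.006 m = fully pressed (about 5 N); springs back.
- start_top (a point): Centre of the top face of the green start button, 30 mm across, 60 mm above the bench, on a grey tester console 90 x 80 mm and 38 mm high. It is pressed straight down.
- pack1: Charged handheld-radio battery pack lying on the bench: flat black block, 34 mm (x) by 60 mm (y, its long axis) by 26 mm high, about 0.11 kg, with a green band round its middle. Origin at the centre of its underside. Either way round and any bay will do. May be absent.
- pack2: Charged handheld-radio battery pack lying on the bench: flat black block, 34 mm (x) by 60 mm (y, its long axis) by 26 mm high, about 0.11 kg, with a green band round its middle. Origin at the centre of its underside. Either way round and any bay will do. May be absent.
- pack3: Charged handheld-radio battery pack lying on the bench: flat black block, 34 mm (x) by 60 mm (y, its long axis) by 26 mm high, about 0.11 kg, with a green band round its middle. Origin at the centre of its underside. Either way round and any bay will do. May be absent.
- spent1: Spent battery pack, same block of 34 (x) by 60 (y) by 26 mm, but with a red band round its middle. Starts in a bay of the carrier, standing 6 mm proud on its released clip. Origin at the centre of its underside. May be absent.
- spent2: Spent battery pack, same block of 34 (x) by 60 (y) by 26 mm, but with a red band round its middle. Starts in a bay of the carrier, standing 6 mm proud on its released clip. Origin at the centre of its underside. May be absent.
- tray: Flat open grey tray for spent packs, fixed on the bench, 90 mm (x) by 160 mm (y), 14 mm high, walls and floor 3 mm thick. Origin at the centre of its underside.
- cup: White lidded coffee cup, 114 mm high, 88 mm across at the top; origin at the centre of its underside. Not part of the job.
- spool: Spool of solder standing on end, 54 mm across and 54 mm high; origin at the centre of its underside. Not part of the job.
- driver: Orange-handled screwdriver lying on the bench, about 170 mm long; its x axis runs along it. Not part of the job.
- cleaner: Clear bottle of cleaner, 52 mm across, 150 mm high; origin at the centre of its underside. Not part of the job.

How it is judged (in metres and radians):
On the way:
1. the start button is pressed in (at least 4 mm) while spent packs are in the tray, every green pack is fully home and the carrier is flush against the rail with its pad under the probe (z of each of spent1, spent2 in the frame of tray below 0.04 m and x of spent1 in the frame of tray between -0.035 and 0.035 m and y of spent1 in the frame of tray between -0.07 and 0.07 m and x of spent2 in the frame of tray between -0.035 and 0.035 m and y of spent2 in the frame of tray between -0.07 and 0.07 m and z of pack1 in the frame of carrier between 0.002 and 0.0075 m and x of pack1 in the frame of carrier between -0.006 and 0.006 m and y of pack1 in the frame of carrier between -0.14 and 0.1 m and angle between the z axis of each of pack1, pack2, pack3 and the z axis of carrier, either way round below 0.06 rad and z of pack2 in the frame of carrier between 0.002 and 0.0075 m and x of pack2 in the frame of carrier between -0.006 and 0.006 m and y of pack2 in the frame of carrier between -0.14 and 0.1 m and z of pack3 in the frame of carrier between 0.002 and 0.0075 m and x of pack3 in the frame of carrier between -0.006 and 0.006 m and y of pack3 in the frame of carrier between -0.14 and 0.1 m and x of carrier in the frame of station between -0.03 and -0.022 m and angle between the y axis of carrier and the y axis of station, either way round below 0.015 rad and angle between carrier's own z axis and vertical below 0.03 rad and horizontal distance between pad and probe_tip below 0.005 m and value of joint start above 0.004 m), for 0.1 s.
At the end, for the whole second after the job is handed in: Spent packs in the tray; green packs level within 2.5 mm of the bay floor; carrier flat against the rail (within 3 mm, parallel within 0.015 rad), pad centre within 5 mm of the probe tip in plan; start button, pressed in 4 mm once all was so, is out again; all at rest, bystanders within 3 cm (z of each of spent1, spent2 in the frame of tray below 0.04 m and x of spent1 in the frame of tray between -0.035 and 0.035 m and y of spent1 in the frame of tray between -0.07 and 0.07 m and x of spent2 in the frame of tray between -0.035 and 0.035 m and y of spent2 in the frame of tray between -0.07 and 0.07 m and z of pack1 in the frame of carrier between 0.002 and 0.0075 m and x of pack1 in the frame of carrier between -0.006 and 0.006 m and y of pack1 in the frame of carrier between -0.14 and 0.1 m and angle between the z axis of each of pack1, pack2, pack3 and the z axis of carrier, either way round below 0.06 rad and z of pack2 in the frame of carrier between 0.002 and 0.0075 m and x of pack2 in the frame of carrier between -0.006 and 0.006 m and y of pack2 in the frame of carrier between -0.14 and 0.1 m and z of pack3 in the frame of carrier between 0.002 and 0.0075 m and x of pack3 in the frame of carrier between -0.006 and 0.006 m and y of pack3 in the frame of carrier between -0.14 and 0.1 m and x of carrier in the frame of station between -0.03 and -0.022 m and angle between the y axis of carrier and the y axis of station, either way round below 0.015 rad and angle between carrier's own z axis and vertical below 0.03 rad and horizontal distance between pad and probe_tip below 0.005 m and value of joint start below 0.0015 m and linear speed of carrier below 0.01 m/s and linear speed of each of pack1, pack2, pack3, spent1, spent2 below 0.02 m/s); the robot touches nothing.
It fails at once if the coffee cup is moved more than 3 cm or tipped over (distance of cup from where it was at the start of the episode above 0.03 m or angle between cup's own z axis and vertical above 0.5 rad).
It fails at once if the solder spool is moved more than 3 cm or tipped over (distance of spool from where it was at the start of the episode above 0.03 m or angle between spool's own z axis and vertical above 0.5 rad).
It fails at once if the screwdriver is moved more than 3 cm (distance of driver from where it was at the start of the episode above 0.03 m).
It fails at once if the cleaner bottle is moved more than 3 cm or tipped over (distance of cleaner from where it was at the start of the episode above 0.03 m or angle between cleaner's own z axis and vertical above 0.5 rad).
Of spent1, spent2 only 1 to 2 are there at a start; the rules pass over those that are not, and their reading is None.
Of pack1, pack2, pack3 only 2 to 3 are there at a start; the rules pass over those that are not, and their reading is None.
At some moment in a run one of pack1, pack2, pack3, carrier may be knocked a few centimetres aside while the robot is not near it.
Once in a run the grip may slacken for a moment while it holds something.
It also fails if it takes over 210 s, if anything falls off the work surface, if the arm or the gripper's body presses on something with over 40 N, if the wrist force passes 120 N, or if a joint passes its speed limit or range.

## Working session

There is one attempt and no reset: what is moved stays moved. The work goes in short steps, Python scripts to look and compute and a tool call to move; the robot and the scene stay as the last step left them, time stands still between calls to the robot, and variables do not carry over. Pictures are saved under pics/ and viewed, about 12 in all and at most 16, crops included, and the job is handed in when it is done.

Besides the shell and the picture viewer there is one more tool, called as a command line: name --argument value ..., lists and objects as JSON in quotes. play_rows: Moves the arm, as the interface text tells. Its arguments: {"type":"object","properties":{"series":{"type":"array","items":{"type":"object","properties":{"claw":{"type":"number"},"tx":{"type":"number"},"ty":{"type":"number"},"tz":{"type":"number"},"roll":{"type":"number"}}}}},"required":["series"]}

```bash
mkdir -p pics
cat > h.py <<'E'
import numpy as np,cv2
from cell import monitor,cams,arm
def K(p):
    f=p["color"].shape[0]/2/np.tan(np.radians(p["vfov"])/2)
    return np.array([[f,0,p["cx"]],[0,f,p["cy"]],[0,0,1.]])
def RT(p): return cv2.Rodrigues(np.array(p["rvec"],float))[0],np.array(p["tvec"],float)
def ray(p,uv):
    n=cv2.undistortPoints(np.array(uv,float).reshape(-1,1,2),K(p),np.array(p["distortion"],float)).reshape(-1,2)
    return np.c_[n,np.ones(len(n))]
def atz(p,uv,z):
    R,t=RT(p); d=ray(p,uv)@R; c=-R.T@t
    return c+d*((z-c[2])/d[:,2])[:,None]
def depth(p,uv):
    R,t=RT(p); u=np.array(uv).reshape(-1,2).astype(int)
    z=p["range_z"][u[:,1],u[:,0]]
    return (ray(p,uv)*z[:,None]-t)@R
def proj(p,X): return cv2.projectPoints(np.array(X,float).reshape(-1,1,3),np.array(p["rvec"],float),np.array(p["tvec"],float),K(p),np.array(p["distortion"],float))[0].reshape(-1,2)
def save(p,n): cv2.imwrite("pics/"+n+".png",p["color"][:,:,::-1])
def rect(p,m):
    "region mask -> top-face points by depth, minAreaRect in xy (mm, deg)"
    v,u=np.nonzero(m&(p["range_z"]>0))
    X=depth(p,np.c_[u,v]); h=np.percentile(X[:,2],90); T=X[X[:,2]>h-.006]
    r=cv2.minAreaRect((T[:,:2]*1000).astype(np.float32)); 
    (cx,cy),(w,hh),a=r
    if w>hh: a+=90; w,hh=hh,w   # a+90 = direction of long axis
    return np.round([cx,cy,w,hh,(a+90)%180],1),round(np.median(T[:,2])*1000,1)
E
python3 - <<'E'
from h import *
s=monitor.state(); print(s["eef_pos"],s["orientation"],s["opening"])
for n in ["top","scene"]:
    p=cams.camera(n); save(p,n+"0"); R,t=RT(p); print(n,(-R.T@t).round(3))
    for o in ["carrier","pack1","spent1","tray","station","start","pad","cup","spool","driver","cleaner"]:
        for d in cams.outline_of(p,o):
            if d["confidence"]>.3:
                try: print(o,round(d["confidence"],2),np.round(d["uv"]),*rect(p,d["region"]))
                except Exception as e: print(o,e)
E
```

```text
[ 0.13433153 -0.58442291  0.23051609] [-9.00752968e+01  1.75995572e-02 -1.67065330e+02] 0.08523331122557753
top [0.352 0.108 1.141]
carrier 0.93 [275. 199.] [536.2  16.1  54.5 323.5 106.9] 15.2
pack1 0.6 [373. 233.] [ 431.2 -264.7   33.5   59.8  140.6] 25.6
pack1 0.54 [401. 208.] [ 510.7 -346.2   35.6   60.6   41. ] 25.6
spent1 0.49 [298. 191.] [552.7 -36.4  33.4  59.1 107. ] 36.4
tray 0.91 [392. 168.] [ 632.7 -349.8   90.8  162.9   95.8] 6.8
station 0.95 [251. 164.] [617.6 234.6  35.5  88.9   9.6] 49.1
station 0.44 [373. 232.] [ 430.7 -263.1   31.5   55.4  140.4] 25.7
pad 0.63 [271. 203.] [535.8  15.9  53.6 323.7 106.9] 15.0
cup 0.82 [339. 120.] [ 766.  -156.8   79.4   81.5   46.2] 112.6
cup 0.66 [ 84. 198.] [514.7 585.4  22.1  22.5 166.1] 148.2
spool 0.69 [264. 125.] [7.636e+02 6.590e+01 4.950e+01 5.190e+01 3.000e-01] 53.4
driver 0.67 [167. 256.] [354.2 353.9  23.8  82.8 149.8] 23.1
cleaner 0.6 [ 85. 197.] [514.7 585.4  22.1  22.5 166.1] 148.2
scene [1.188 0.341 1.278]
carrier 0.94 [250. 181.] [536.5  16.   58.  321.4 107.3] 15.9
pack1 0.69 [168. 148.] [ 515.7 -344.2   30.2   52.6   39.5] 25.5
pack1 0.45 [233. 176.] [553.8 -36.2  35.4  60.  108.8] 37.3
spent1 0.68 [234. 176.] [553.8 -36.2  35.4  60.  108.8] 37.3
station 0.85 [252. 208.] [621.  236.9  35.   82.6   6.3] 49.8
station 0.72 [158. 168.] [ 633.6 -351.4   92.6  162.3   95.3] 7.5
station 0.6 [390. 214.] [515.9 584.2  21.4  22.8 149.7] 148.8
start 0.55 [327. 179.] [430.2 327.7  16.5  24.6  18. ] 59.7
pad 0.93 [251. 178.] [536.5  16.6  57.7 320.  107.3] 15.7
pad 0.34 [328. 179.] [428.8 325.8  26.1  28.8 160.9] 59.6
cup 0.66 [179. 206.] [ 766.6 -155.5   79.9   81.3   89.9] 113.4
spool 0.63 [234. 231.] [765.7  67.   49.1  49.1 173. ] 54.0
cleaner 0.78 [388. 214.] [519.  582.1  20.2  20.5 100.6] 148.8
```

View pics/top0.png

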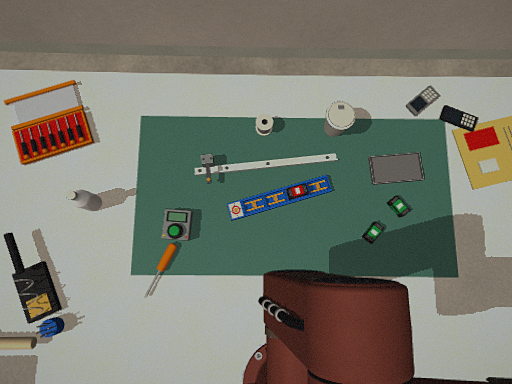

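View pics/scene0.png

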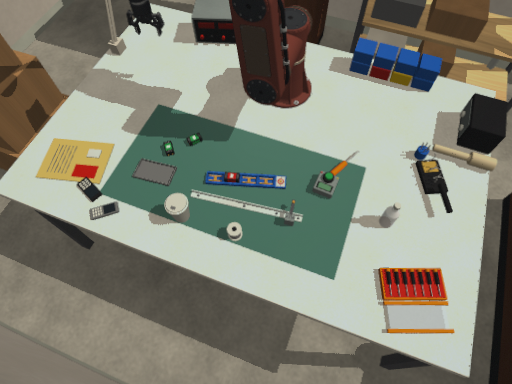

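The top view shows the carrier from (230,212) at the tab to (332,184), with one spent pack at (297,191). There are two green packs at (373,233) and (399,206), the tray at (397,168), the rail from (196,172) to (337,156), the probe at (208,178) and the start button at (175,230). The scene view agrees, so there are two green packs and one spent. I'll move above the carrier for a close look.

play_rows --series '[{"tx":3,"ty":4.5,"tz":1,"roll":-8,"claw":8.5},{"tx":6,"ty":8.5,"tz":2,"roll":-16,"claw":8.5},{"tx":9,"ty":12.5,"tz":3,"roll":-24,"claw":8.5},{"tx":12,"ty":16.5,"tz":4,"roll":-32,"claw":8.5},{"tx":15,"ty":20.5,"tz":5,"roll":-40,"claw":8.5},{"tx":18,"ty":25,"tz":6,"roll":-48,"claw":8.5},{"tx":21,"ty":29.5,"tz":7,"roll":-56,"claw":8.5},{"tx":24,"ty":34,"tz":8,"roll":-64,"claw":8.5},{"tx":27,"ty":38.5,"tz":9,"roll":-72,"claw":8.5},{"tx":30,"ty":43,"tz":10,"roll":-80,"claw":8.5},{"tx":33,"ty":47.5,"tz":10,"roll":-86,"claw":8.5},{"tx":36,"ty":52,"tz":10,"roll":-86,"claw":8.5},{"tx":38,"ty":56,"tz":10,"roll":-86,"claw":8.5},{"tx":38,"ty":58,"tz":10,"roll":-86,"claw":8.5},{"tx":38,"ty":58,"tz":10,"roll":-86,"claw":8.5},{"tx":38,"ty":58,"tz":10,"roll":-86,"claw":8.5}]'

```text
time_s: 2.8
eef_pos: [0.215, -0.1921, 0.3279]
orientation: [-92.2, 0.0, 108.9]
ft_force: [0.1, -0.3, -0.0]
opening: 0.0846
```

Run:
```python
from h import *
s=monitor.state(); print(s["time_s"],s["eef_pos"],s["orientation"],s["q"])
p=cams.camera("wrist"); save(p,"w1"); R,t=RT(p); print((-R.T@t).round(3),R.round(2))
for o in ["carrier","spent1","station","pad"]:
    for d in cams.outline_of(p,o):
        if d["confidence"]>.3: print(o,round(d["confidence"],2),np.round(d["uv"]),*rect(p,d["region"]))
```

```text
2.8 [ 0.21496646 -0.1920922   0.32785583] [-9.22401545e+01  2.28991092e-02  1.08889162e+02] [-71.16861551 -46.72411546 -25.43919599 111.26428051   2.24017641
 179.94217827]
[ 0.234 -0.264  0.471] [[-0.95 -0.32 -0.04]
 [-0.32  0.9   0.29]
 [-0.06  0.29 -0.96]]
carrier 0.76 [ 62. 207.] [536.4  16.5  57.8 324.4 106.8] 16.1
carrier 0.47 [ 82. 364.] [ 266.8 -161.8    0.3    2.1   59.8] 397.8
spent1 0.87 [ 47. 178.] [553.1 -37.3  36.2  59.9 107.8] 37.5
station 0.85 [  8. 201.] [646.4  59.1  76.1 447.8 102.1] 16.1
station 0.73 [108. 359.] [379.3 339.   14.7  24.8 128.2] 25.2
pad 0.8 [ 60. 208.] [536.1  16.5  57.7 324.7 107. ] 16.1
```

View pics/w1.png

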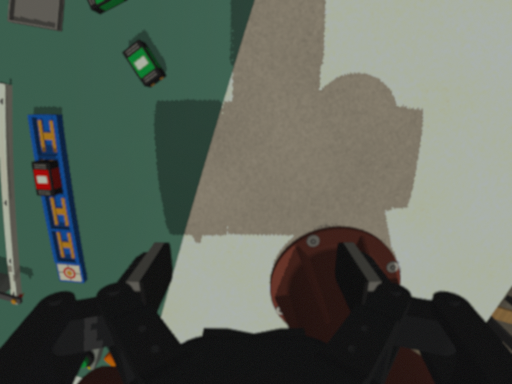

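The wrist view shows the carrier from (45,120) to (72,275), spent pack at (47,178), and the rail at its left. My turn went the long way and hit the joint 6 limit, so I'll unwind it while moving out.

play_rows --series '[{"tx":3,"ty":-1,"tz":0,"roll":8},{"tx":6,"ty":-2,"tz":0,"roll":16},{"tx":9,"ty":-3,"tz":0,"roll":24},{"tx":12,"ty":-3,"tz":0,"roll":32},{"tx":15,"ty":-2,"tz":0,"roll":40},{"tx":18,"ty":0,"tz":0,"roll":48},{"tx":21,"ty":2,"tz":0,"roll":56},{"tx":24,"ty":5,"tz":0,"roll":64},{"tx":27,"ty":8,"tz":0,"roll":72},{"tx":30,"ty":12,"tz":0,"roll":80},{"tx":31,"ty":15,"tz":0,"roll":88},{"tx":31,"ty":18,"tz":0,"roll":96},{"tx":31,"ty":20,"tz":0,"roll":104},{"tx":31,"ty":20,"tz":0,"roll":112},{"tx":31,"ty":20,"tz":0,"roll":120},{"tx":31,"ty":20,"tz":0,"roll":128},{"tx":31,"ty":20,"tz":0,"roll":136},{"tx":31,"ty":20,"tz":0,"roll":144},{"tx":31,"ty":20,"tz":0,"roll":152},{"tx":31,"ty":20,"tz":0,"roll":160}]'

```text
validation failed for argument at $.se...
```

Run:
```python
from h import *
s=monitor.state(); print(s["time_s"],s["eef_pos"],s["orientation"],s["q"])
p=cams.camera("wrist"); save(p,"w2"); R,t=RT(p); print((-R.T@t).round(3))
for o in ["carrier","spent1","station","pad"]:
    for d in cams.outline_of(p,o):
        if d["confidence"]>.3: print(o,round(d["confidence"],2),np.round(d["uv"]),*rect(p,d["region"]))
```

```text
3.05 [ 0.21559439 -0.19312033  0.32756263] [-9.22492671e+01 -4.29922328e-03  1.08935766e+02] [-71.11995331 -46.50162205 -25.36045485 111.14765494   2.24926189
 179.94423729]
[ 0.235 -0.265  0.47 ]
carrier 0.9 [ 61. 206.] [536.3  17.3  57.1 324.4 106.8] 16.2
spent1 0.93 [ 47. 176.] [553.2 -37.9  35.5  57.4 106.3] 37.4
station 0.98 [  9. 198.] [647.9  49.2  74.5 426.1 102.2] 16.2
station 0.32 [105.   5.] [ 510.3 -327.4   13.5   36.    16.3] 25.8
pad 0.89 [ 59. 208.] [536.3  17.3  57.1 324.4 106.8] 16.1
```

View pics/w2.png

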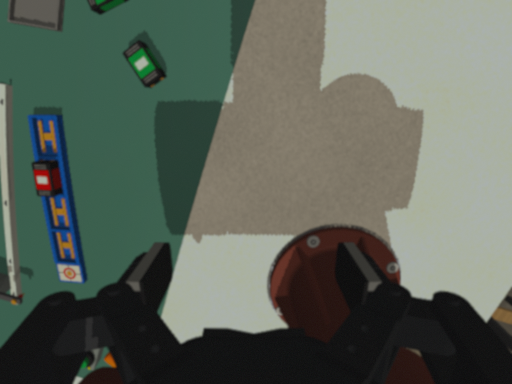

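The call was refused because claw is mandatory, and the view is unchanged. I'll repeat it with claw.

play_rows --series '[{"claw":8.5,"tx":3,"ty":-1,"tz":0,"roll":8},{"claw":8.5,"tx":6,"ty":-2,"tz":0,"roll":16},{"claw":8.5,"tx":9,"ty":-3,"tz":0,"roll":24},{"claw":8.5,"tx":12,"ty":-3,"tz":0,"roll":32},{"claw":8.5,"tx":15,"ty":-2,"tz":0,"roll":40},{"claw":8.5,"tx":18,"ty":0,"tz":0,"roll":48},{"claw":8.5,"tx":21,"ty":2,"tz":0,"roll":56},{"claw":8.5,"tx":24,"ty":5,"tz":0,"roll":64},{"claw":8.5,"tx":27,"ty":8,"tz":0,"roll":72},{"claw":8.5,"tx":30,"ty":12,"tz":0,"roll":80},{"claw":8.5,"tx":31,"ty":15,"tz":0,"roll":88},{"claw":8.5,"tx":31,"ty":18,"tz":0,"roll":96},{"claw":8.5,"tx":31,"ty":20,"tz":0,"roll":104},{"claw":8.5,"tx":31,"ty":20,"tz":0,"roll":112},{"claw":8.5,"tx":31,"ty":20,"tz":0,"roll":120},{"claw":8.5,"tx":31,"ty":20,"tz":0,"roll":128},{"claw":8.5,"tx":31,"ty":20,"tz":0,"roll":136},{"claw":8.5,"tx":31,"ty":20,"tz":0,"roll":144},{"claw":8.5,"tx":31,"ty":20,"tz":0,"roll":152},{"claw":8.5,"tx":31,"ty":20,"tz":0,"roll":160}]'

```text
time_s: 5.3
eef_pos: [0.5257, 0.0072, 0.3268]
orientation: [-92.3, -0.1, -90.7]
ft_force: [0.3, 1.2, -0.6]
opening: 0.0849
```

Run:
```python
from h import *
s=monitor.state(); print(s["time_s"],s["eef_pos"],s["orientation"],s["q"])
p=cams.camera("wrist"); save(p,"w3"); R,t=RT(p); print((-R.T@t).round(3))
for o in ["carrier","spent1","station","pad"]:
    for d in cams.outline_of(p,o):
        if d["confidence"]>.3: print(o,round(d["confidence"],2),np.round(d["uv"]),*rect(p,d["region"]))
```

```text
5.3 [0.52565703 0.00719925 0.32680497] [-9.23049902e+01 -6.48332142e-02 -9.07271952e+01] [-13.15470581  -1.38210107   8.05538955 101.6745994   -0.55918165
  77.58471175]
[0.532 0.082 0.469]
carrier 0.73 [420. 118.] [764.8  65.8  53.1  53.9  14.6] 54.2
carrier 0.7 [259. 124.] [536.9  17.5  54.7 323.3 106.9] 16.2
spent1 0.72 [277. 185.] [553.5 -36.3  34.1  59.9 106.6] 37.4
station 0.6 [333. 108.] [658.   40.4  51.6 386.6  96.7] 16.1
pad 0.9 [261. 126.] [536.8  17.6  54.8 323.5 106.9] 16.2
```

View pics/w3.png

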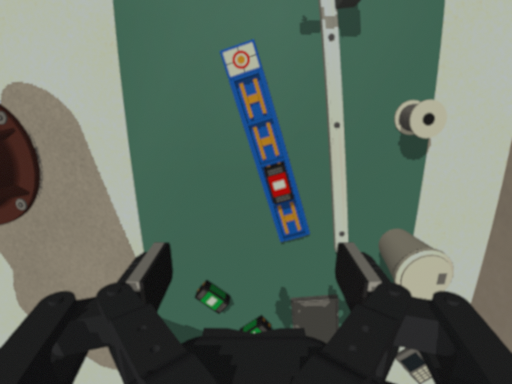

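Seen from above: carrier upright with its tab at (240,60), spent pack (279,184), rail from (330,10) to (342,240), spool (420,118), cup (415,265), packs (213,297) and (258,325), tray (316,312). The tool kept a 2.3° tilt, fingers pointing inward. I'll see whether stretching outward cancels it, and fit the rail line from this spot.

```bash
cat >> h.py <<'E'
def rail(p):
    "front face line of rail from depth: points 11..20 mm high, front edge per 10mm y-slice"
    v,u=np.nonzero(p["range_z"]>0); X=depth(p,np.c_[u,v])
    k=(X[:,2]>.012)&(X[:,2]<.021)&(X[:,0]>.585)&(X[:,0]<.70)&(X[:,1]>-.2)&(X[:,1]<.3); X=X[k]
    e=[]
    for y in np.arange(-.2,.3,.01):
        s=X[(X[:,1]>=y)&(X[:,1]<y+.01)]
        if len(s)>8: e.append([np.percentile(s[:,0],3),np.percentile(s[:,0],97),y+.005])
    e=np.array(e); a=np.polyfit(e[:,2],e[:,0],1)
    for _ in range(5):
        g=abs(e[:,0]-np.polyval(a,e[:,2]))<.003; a=np.polyfit(e[g,2],e[g,0],1)
    print("rail x=a*y+b",a.round(4),"ang",(90-np.degrees(np.arctan(a[0]))).round(2),"yrange",X[:,1].min().round(4),X[:,1].max().round(4),"n",g.sum(),"width",np.median(e[:,1]-e[:,0]).round(4))
    return a,e
E
python3 - <<'E'
from h import *
p=cams.camera("wrist"); a,e=rail(p); print((e*1000).round(1)[::4].tolist())
for d in cams.outline_of(p,"station")[:2]:
    m=d["region"]; v,u=np.nonzero(m&(p["range_z"]>0)); X=depth(p,np.c_[u,v])
    for lo,hi in [(.008,.022),(.022,.038),(.039,.055),(.055,.3)]:
        k=(X[:,2]>lo)&(X[:,2]<hi); 
        if k.sum()>5: print(lo,k.sum(),(X[k].min(0)*1000).round(1),(X[k].max(0)*1000).round(1), np.round(cv2.minAreaRect((X[k][:,:2]*1000).astype(np.float32))[0],1))
E
```

```text
rail x=a*y+b [-0.1171  0.6374] ang 96.68 yrange -0.1652 0.2295 n 29 width 0.0044
[[654.6, 659.1, -145.0], [589.2, 652.4, -105.0], [586.1, 648.3, -65.0], [640.5, 644.0, -25.0], [635.3, 638.8, 15.0], [630.6, 635.3, 55.0], [626.7, 630.4, 95.0], [622.4, 625.9, 135.0], [617.1, 621.5, 175.0], [611.6, 616.2, 215.0]]
0.008 944 [ 610.4 -160.2    8. ] [665.1 229.5  21.8] [657.6  37.5]
0.022 84 [632.8 220.   22.2] [663.1 225.   37.8] [647.9 222.1]
```

play_rows --series '[{"claw":8.5,"tx":5,"ty":0,"tz":0,"roll":0},{"claw":8.5,"tx":10,"ty":0,"tz":0,"roll":0},{"claw":8.5,"tx":15,"ty":0,"tz":0,"roll":0},{"claw":8.5,"tx":20,"ty":0,"tz":0,"roll":0},{"claw":8.5,"tx":25,"ty":0,"tz":0,"roll":0},{"claw":8.5,"tx":30,"ty":0,"tz":0,"roll":0},{"claw":8.5,"tx":32,"ty":0,"tz":0,"roll":0},{"claw":8.5,"tx":32,"ty":0,"tz":0,"roll":0}]'

```text
time_s: 6.45
eef_pos: [0.7746, 0.0065, 0.2888]
orientation: [-89.9, -0.1, -91.3]
ft_force: [-0.3, -0.3, -0.0]
opening: 0.0849
```

The tilt is gone (-89.9°). The rail front is x = 0.6374 - 0.1171·y, at 96.7°. The spent pack matches bay 2 of the fitted carrier, so next I go above it.

play_rows --series '[{"claw":8.5,"tx":-4.5,"ty":-1,"tz":-1,"roll":6},{"claw":8.5,"tx":-9,"ty":-2,"tz":-3,"roll":12},{"claw":8.5,"tx":-13,"ty":-3,"tz":-5,"roll":18.1},{"claw":8.5,"tx":-17,"ty":-4.3,"tz":-8,"roll":18.1},{"claw":8.5,"tx":-20,"ty":-4.3,"tz":-11,"roll":18.1},{"claw":8.5,"tx":-22.1,"ty":-4.3,"tz":-14,"roll":18.1},{"claw":8.5,"tx":-22.1,"ty":-4.3,"tz":-18,"roll":18.1},{"claw":8.5,"tx":-22.1,"ty":-4.3,"tz":-21,"roll":18.1},{"claw":8.5,"tx":-22.1,"ty":-4.3,"tz":-21,"roll":18.1},{"claw":8.5,"tx":-22.1,"ty":-4.3,"tz":-21,"roll":18.1}]'

```text
time_s: 7.45
eef_pos: [0.5502, -0.0359, 0.076]
orientation: [-90.1, 0.1, -73.3]
ft_force: [-0.2, 0.1, -0.6]
opening: 0.0846
```

play_rows --series '[{"claw":8.5,"tx":0.3,"ty":-0.05,"tz":-3,"roll":0},{"claw":8.5,"tx":0.3,"ty":-0.05,"tz":-5,"roll":0},{"claw":8.5,"tx":0.3,"ty":-0.05,"tz":-5.6,"roll":0},{"claw":8.5,"tx":0.3,"ty":-0.05,"tz":-5.6,"roll":0},{"claw":2.8,"tx":0.3,"ty":-0.05,"tz":-5.6,"roll":0},{"claw":2.8,"tx":0.3,"ty":-0.05,"tz":-5.6,"roll":0},{"claw":2.8,"tx":0.3,"ty":-0.05,"tz":-5.6,"roll":0},{"claw":2.8,"tx":0.3,"ty":-0.05,"tz":-5.6,"roll":0},{"claw":2.8,"tx":0.3,"ty":-0.05,"tz":-5.6,"roll":0},{"claw":2.8,"tx":0.3,"ty":-0.05,"tz":-5.6,"roll":0},{"claw":2.8,"tx":0.3,"ty":-0.05,"tz":-5.6,"roll":0},{"claw":2.8,"tx":0.3,"ty":-0.05,"tz":-5.6,"roll":0}]'

```text
time_s: 8.65
eef_pos: [0.5537, -0.0366, 0.0208]
orientation: [-90.0, 0.0, -73.3]
ft_force: [-0.0, 0.5, 6.6]
opening: 0.0324
```

play_rows --series '[{"claw":2.8,"tx":0,"ty":0,"tz":2,"roll":0},{"claw":2.8,"tx":0,"ty":0,"tz":5,"roll":0},{"claw":2.8,"tx":0,"ty":-1,"tz":8,"roll":0},{"claw":2.8,"tx":1,"ty":-5,"tz":10,"roll":-3},{"claw":2.8,"tx":2,"ty":-9,"tz":10,"roll":-6},{"claw":2.8,"tx":3,"ty":-13,"tz":10,"roll":-9},{"claw":2.8,"tx":4,"ty":-17,"tz":10,"roll":-11},{"claw":2.8,"tx":5,"ty":-21,"tz":10,"roll":-11},{"claw":2.8,"tx":6,"ty":-25,"tz":10,"roll":-11},{"claw":2.8,"tx":7,"ty":-28.5,"tz":10,"roll":-11},{"claw":2.8,"tx":7.9,"ty":-31.3,"tz":10,"roll":-11},{"claw":2.8,"tx":7.9,"ty":-31.3,"tz":7,"roll":-11},{"claw":2.8,"tx":7.9,"ty":-31.3,"tz":5,"roll":-11},{"claw":2.8,"tx":7.9,"ty":-31.3,"tz":5,"roll":-11},{"claw":2.8,"tx":7.9,"ty":-31.3,"tz":5,"roll":-11}]'

```text
time_s: 10.15
eef_pos: [0.6324, -0.3492, 0.0707]
orientation: [-90.1, 0.1, -84.3]
ft_force: [0.6, -0.3, -0.1]
opening: 0.0329
```

Run:
```python
from h import *
s=monitor.state(); print(s["eef_pos"],s["opening"])
p=cams.camera("wrist"); save(p,"w4")
for o in ["spent1","tray","pack1"]:
    for d in cams.outline_of(p,o):
        if d["confidence"]>.3: print(o,round(d["confidence"],2),np.round(d["uv"]),*rect(p,d["region"]))
```

```text
[ 0.6324061  -0.34920143  0.07065736] 0.032906634284885966
spent1 0.64 [255. 249.] [ 632.3 -348.3   34.7   60.4   95.9] 86.7
tray 0.64 [256. 154.] [ 633.6 -349.    90.8  158.    95.7] 13.7
pack1 0.85 [ 96. 189.] [ 512.  -347.3   34.4   61.4   39.9] 26.1
pack1 0.68 [10. 86.] [ 457.  -276.5   14.8   33.    85.4] 24.4
```

View pics/w4.png

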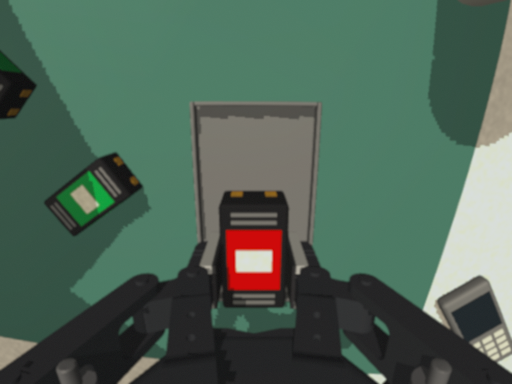

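The spent pack at (255,250) is held over the middle of the tray. I'll lower and release it.

play_rows --series '[{"claw":2.8,"tx":0,"ty":0,"tz":-3,"roll":0},{"claw":2.8,"tx":0,"ty":0,"tz":-5,"roll":0},{"claw":2.8,"tx":0,"ty":0,"tz":-5.6,"roll":0},{"claw":2.8,"tx":0,"ty":0,"tz":-5.6,"roll":0},{"claw":4.3,"tx":0,"ty":0,"tz":-5.6,"roll":0},{"claw":4.3,"tx":0,"ty":0,"tz":-5.6,"roll":0},{"claw":4.3,"tx":0,"ty":0,"tz":-5.6,"roll":0},{"claw":4.3,"tx":0,"ty":0,"tz":-3,"roll":0},{"claw":4.3,"tx":0,"ty":0,"tz":0,"roll":0},{"claw":6,"tx":0,"ty":0,"tz":5,"roll":0},{"claw":8.5,"tx":0,"ty":0,"tz":9,"roll":0},{"claw":8.5,"tx":-4,"ty":0,"tz":9,"roll":0},{"claw":8.5,"tx":-8,"ty":0,"tz":9,"roll":0},{"claw":8.5,"tx":-10,"ty":2,"tz":9,"roll":0},{"claw":8.5,"tx":-10,"ty":2,"tz":9,"roll":0}]'

```text
time_s: 11.85
eef_pos: [0.5313, -0.3282, 0.1631]
orientation: [-90.0, -0.0, -84.3]
ft_force: [0.8, -0.5, 0.2]
opening: 0.0847
```

```bash
cat > look.py <<'E'
from h import *
import sys
s=monitor.state(); print(round(s["time_s"],2),np.round(s["eef_pos"],4),np.round(s["orientation"],1),round(s["opening"],4),np.round(s["ft_force"],1),"q6",round(s["q"][5]))
p=cams.camera(sys.argv[1]); save(p,sys.argv[2])
for o in sys.argv[3:]:
    for d in cams.outline_of(p,o):
        if d["confidence"]>.35: print(o,round(d["confidence"],2),np.round(d["uv"]),*rect(p,d["region"]))
E
python3 look.py wrist w5 spent1 tray pack1
```

```text
11.85 [ 0.5313 -0.3282  0.1631] [-90.   -0.  -84.3] 0.0847 [ 0.8 -0.5  0.2] q6 41
spent1 0.76 [345. 209.] [ 633.6 -349.6   34.8   60.2   95.6] 29.2
spent1 0.63 [494.  42.] [ 738.1 -165.6   13.5   51.1  104.4] 53.8
tray 0.82 [332. 179.] [ 633.7 -349.5   90.6  159.8   95.8] 13.4
pack1 0.86 [234. 197.] [ 511.4 -348.    34.2   60.3   39.7] 26.4
pack1 0.81 [158. 109.] [ 431.1 -265.7   34.8   60.5  140.5] 26.2
```

The spent pack lies flat in the tray (top 29 mm, centred). Now green pack A at (511,-348) with its long axis at 40°.

play_rows --series '[{"claw":8.5,"tx":-1,"ty":-1,"tz":-1,"roll":-8},{"claw":8.5,"tx":-2,"ty":-2,"tz":-2,"roll":-16},{"claw":8.5,"tx":-2,"ty":-2,"tz":-3,"roll":-24},{"claw":8,"tx":-2,"ty":-2,"tz":-5,"roll":-32},{"claw":7,"tx":-2,"ty":-2,"tz":-7,"roll":-40},{"claw":7,"tx":-2,"ty":-2,"tz":-9,"roll":-48},{"claw":7,"tx":-2,"ty":-2,"tz":-10,"roll":-55.9},{"claw":7,"tx":-2,"ty":-2,"tz":-11,"roll":-55.9},{"claw":7,"tx":-2,"ty":-2,"tz":-11,"roll":-55.9},{"claw":7,"tx":-2,"ty":-2,"tz":-13,"roll":-55.9},{"claw":7,"tx":-2,"ty":-2,"tz":-15,"roll":-55.9},{"claw":7,"tx":-2,"ty":-2,"tz":-15.3,"roll":-55.9},{"claw":7,"tx":-2,"ty":-2,"tz":-15.3,"roll":-55.9},{"claw":2.8,"tx":-2,"ty":-2,"tz":-15.3,"roll":-55.9},{"claw":2.8,"tx":-2,"ty":-2,"tz":-15.3,"roll":-55.9},{"claw":2.8,"tx":-2,"ty":-2,"tz":-15.3,"roll":-55.9},{"claw":2.8,"tx":-2,"ty":-2,"tz":-15.3,"roll":-55.9},{"claw":2.8,"tx":-2,"ty":-2,"tz":-15.3,"roll":-55.9},{"claw":2.8,"tx":-2,"ty":-2,"tz":-15.3,"roll":-55.9},{"claw":2.8,"tx":-2,"ty":-2,"tz":-15.3,"roll":-55.9}]'

```text
time_s: 14.05
eef_pos: [0.515, -0.3512, 0.012]
orientation: [-89.8, -0.1, -140.1]
ft_force: [-0.1, 0.5, 6.1]
opening: 0.0323
```

play_rows --series '[{"claw":2.8,"tx":0,"ty":0,"tz":2,"roll":0},{"claw":2.8,"tx":0,"ty":0,"tz":5,"roll":0},{"claw":2.8,"tx":0,"ty":0,"tz":9,"roll":0},{"claw":2.8,"tx":0,"ty":1,"tz":13,"roll":8},{"claw":2.8,"tx":0,"ty":5,"tz":13,"roll":16},{"claw":2.8,"tx":1,"ty":9,"tz":13,"roll":24},{"claw":2.8,"tx":2,"ty":13,"tz":13,"roll":32},{"claw":2.8,"tx":2,"ty":17,"tz":13,"roll":40},{"claw":2.8,"tx":3,"ty":21,"tz":13,"roll":48},{"claw":2.8,"tx":3,"ty":24,"tz":13,"roll":56},{"claw":2.8,"tx":3,"ty":27,"tz":13,"roll":64},{"claw":2.8,"tx":3,"ty":27,"tz":13,"roll":67},{"claw":2.8,"tx":3,"ty":27,"tz":13,"roll":67},{"claw":2.8,"tx":3,"ty":27,"tz":13,"roll":67}]'

```text
time_s: 15.45
eef_pos: [0.5451, -0.0815, 0.1421]
orientation: [-89.7, -0.1, -73.2]
ft_force: [0.9, -0.8, -1.6]
opening: 0.0323
```

```bash
python3 look.py wrist w6 carrier pack1 pad; python3 look.py top t6 pack1 spent1 carrier
```

```text
15.45 [ 0.5451 -0.0815  0.1421] [-89.7  -0.1 -73.2] 0.0323 [ 0.9 -0.8 -1.6] q6 51
carrier 0.76 [276.  98.] [548.3 -20.9  54.3 214.2 107. ] 17.0
pack1 0.97 [104. 290.] [ 471.3 -186.    60.   199.8   62. ] 25.8
pack1 0.97 [256. 248.] [545.3 -81.4  34.3  59.5 106.5] 156.4
pad 0.68 [277.  97.] [548.4 -20.9  54.3 214.2 106.9] 17.0
pad 0.67 [379. 132.] [641.9 -19.2   6.1 276.3  96.7] 15.7
15.65 [ 0.545  -0.0819  0.1419] [-89.7  -0.1 -73.2] 0.0326 [-0.2 -0.8 -1.2] q6 51
pack1 0.54 [310. 187.] [544.5 -60.3  15.3  21.6  15.3] 154.6
pack1 0.41 [330. 115.] [696.  -95.1  39.3 257.4 153.3] 112.9
carrier 0.64 [269. 200.] [499.6  30.2 116.4 275.5 106.7] 15.0
```

View pics/w6.png

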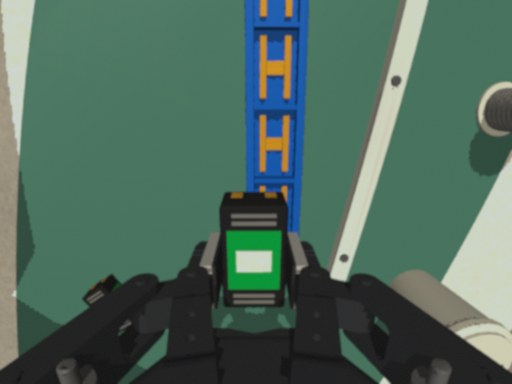

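Pack A is held squarely at (254,250); the carrier's empty bays run along column 277 above it. The pack underside is 11.7 mm below the TCP. I'll lay it in bay 2 at (553.3,-36.7).

play_rows --series '[{"claw":2.8,"tx":0.8,"ty":3,"tz":-2,"roll":0.3},{"claw":2.8,"tx":0.82,"ty":4.5,"tz":-5,"roll":0.3},{"claw":2.8,"tx":0.82,"ty":4.5,"tz":-8,"roll":0.3},{"claw":2.8,"tx":0.82,"ty":4.5,"tz":-9,"roll":0.3},{"claw":2.8,"tx":0.82,"ty":4.5,"tz":-9,"roll":0.3},{"claw":2.8,"tx":0.82,"ty":4.5,"tz":-10.5,"roll":0.3},{"claw":2.8,"tx":0.82,"ty":4.5,"tz":-11.2,"roll":0.3},{"claw":2.8,"tx":0.82,"ty":4.5,"tz":-11.7,"roll":0.3},{"claw":2.8,"tx":0.82,"ty":4.5,"tz":-11.9,"roll":0.3},{"claw":2.8,"tx":0.82,"ty":4.5,"tz":-11.9,"roll":0.3},{"claw":2.8,"tx":0.82,"ty":4.5,"tz":-11.9,"roll":0.3}]'

```text
time_s: 16.95
eef_pos: [0.5535, -0.0367, 0.0233]
orientation: [-89.7, -0.1, -72.9]
ft_force: [-0.0, 0.2, -2.8]
opening: 0.0323
```

play_rows --series '[{"claw":5,"tx":0,"ty":0,"tz":0,"roll":0},{"claw":5,"tx":0,"ty":0,"tz":0,"roll":0},{"claw":5,"tx":0,"ty":0,"tz":0,"roll":0},{"claw":5,"tx":0,"ty":0,"tz":3,"roll":0},{"claw":4,"tx":0,"ty":0,"tz":6,"roll":0},{"claw":0,"tx":0,"ty":0,"tz":6,"roll":0},{"claw":0,"tx":0,"ty":0,"tz":6,"roll":0},{"claw":0,"tx":0,"ty":0,"tz":6,"roll":0},{"claw":0,"tx":0,"ty":0,"tz":6,"roll":0},{"claw":0,"tx":0,"ty":0,"tz":6,"roll":0}]'

```text
time_s: 17.95
eef_pos: [0.5529, -0.0365, 0.0824]
orientation: [-89.8, -0.1, -72.9]
ft_force: [-0.1, 0.6, 0.1]
opening: -0.0001
```

```bash
python3 look.py wrist w7 carrier pack1
```

```text
17.95 [ 0.5529 -0.0365  0.0824] [-89.8  -0.1 -72.9] -0.0001 [-0.1  0.6  0.1] q6 56
carrier 0.8 [254.  94.] [547.3 -18.   54.6 251.1 106.8] 17.0
pack1 0.85 [256. 202.] [552.  -30.9  34.1  47.4 107.1] 36.8
```

The pack sits proud at 36.8 mm in its bay. Pressing it home.

play_rows --series '[{"claw":0,"tx":0.03,"ty":0,"tz":-3,"roll":0},{"claw":0,"tx":0.03,"ty":0,"tz":-4.2,"roll":0},{"claw":0,"tx":0.03,"ty":0,"tz":-4.5,"roll":0},{"claw":0,"tx":0.03,"ty":0,"tz":-4.7,"roll":0},{"claw":0,"tx":0.03,"ty":0,"tz":-4.9,"roll":0},{"claw":0,"tx":0.03,"ty":0,"tz":-5.1,"roll":0},{"claw":0,"tx":0.03,"ty":0,"tz":-5.25,"roll":0},{"claw":0,"tx":0.03,"ty":0,"tz":-5.3,"roll":0},{"claw":0,"tx":0.03,"ty":0,"tz":-5.3,"roll":0}]'

```text
time_s: 19.0
eef_pos: [0.5539, -0.0366, 0.0312]
orientation: [-89.7, -0.2, -72.9]
ft_force: [-1.6, 0.7, 3.2]
opening: 0.0005
```

play_rows --series '[{"claw":0,"tx":0,"ty":0,"tz":-0.2,"roll":0},{"claw":0,"tx":0,"ty":0,"tz":-0.3,"roll":0},{"claw":0,"tx":0,"ty":0,"tz":-0.3,"roll":0}]'

```text
time_s: 19.3
eef_pos: [0.554, -0.0366, 0.031]
orientation: [-89.7, -0.2, -72.9]
ft_force: [-12.4, 3.3, 22.1]
opening: -0.0003
```

play_rows --series '[{"claw":0,"tx":0,"ty":0,"tz":3,"roll":0},{"claw":0,"tx":0,"ty":0,"tz":7,"roll":0},{"claw":0,"tx":-1,"ty":-2,"tz":11,"roll":0},{"claw":0,"tx":-1,"ty":-3,"tz":13,"roll":0},{"claw":0,"tx":-1,"ty":-3,"tz":13,"roll":0}]'

```text
time_s: 19.8
eef_pos: [0.5463, -0.0686, 0.1657]
orientation: [-89.4, -0.5, -72.9]
ft_force: [-0.0, 0.6, 0.3]
opening: -0.0002
```

```bash
python3 look.py wrist w8 carrier pack1
```

```text
19.8 [ 0.5463 -0.0686  0.1657] [-89.4  -0.5 -72.9] -0.0002 [-0.   0.6  0.3] q6 52
carrier 0.93 [270.  96.] [548.  -19.   54.7 247.9 106.9] 17.0
pack1 0.95 [274. 152.] [554.6 -36.9  33.6  58.7 107. ] 31.4
pack1 0.62 [112. 292.] [ 464.2 -176.3   40.2  221.9   62.2] 26.0
pack1 0.55 [365. 128.] [640.7  -9.7   5.8 294.9  96.6] 15.8
```

Pack A is home (top 31.4 mm, and it held 22 N). Now to pack B, after another look at it.

play_rows --series '[{"claw":3,"tx":-2,"ty":-3,"tz":0,"roll":8},{"claw":7,"tx":-4,"ty":-7,"tz":0,"roll":16},{"claw":7,"tx":-6,"ty":-11,"tz":0,"roll":24},{"claw":7,"tx":-9,"ty":-15,"tz":0,"roll":32},{"claw":7,"tx":-11.5,"ty":-19.7,"tz":-2,"roll":33.4},{"claw":7,"tx":-11.5,"ty":-19.7,"tz":-2,"roll":33.4},{"claw":7,"tx":-11.5,"ty":-19.7,"tz":-2,"roll":33.4}]'

```text
time_s: 20.65
eef_pos: [0.4273, -0.2637, 0.1381]
orientation: [-89.7, 0.0, -39.7]
ft_force: [0.1, -0.5, 0.2]
opening: 0.0699
```

```bash
python3 look.py wrist w9 pack1 spent1
```

```text
20.65 [ 0.4273 -0.2637  0.1381] [-89.7   0.  -39.7] 0.0699 [ 0.1 -0.5  0.2] q6 -7
pack1 0.64 [502. 153.] [550.8 -59.   24.   49.  149.5] 30.9
pack1 0.63 [255. 192.] [ 430.9 -266.    33.5   60.4  140. ] 26.4
```

play_rows --series '[{"claw":7,"tx":0.36,"ty":-0.2,"tz":-4,"roll":0},{"claw":7,"tx":0.36,"ty":-0.2,"tz":-8,"roll":0},{"claw":7,"tx":0.36,"ty":-0.2,"tz":-11,"roll":0},{"claw":7,"tx":0.36,"ty":-0.2,"tz":-12.5,"roll":0},{"claw":7,"tx":0.36,"ty":-0.2,"tz":-12.7,"roll":0},{"claw":7,"tx":0.36,"ty":-0.2,"tz":-12.7,"roll":0},{"claw":2.8,"tx":0.36,"ty":-0.2,"tz":-12.7,"roll":0},{"claw":2.8,"tx":0.36,"ty":-0.2,"tz":-12.7,"roll":0},{"claw":2.8,"tx":0.36,"ty":-0.2,"tz":-12.7,"roll":0},{"claw":2.8,"tx":0.36,"ty":-0.2,"tz":-12.7,"roll":0},{"claw":2.8,"tx":0.36,"ty":-0.2,"tz":-12.7,"roll":0},{"claw":2.8,"tx":0.36,"ty":-0.2,"tz":-12.7,"roll":0}]'

```text
time_s: 22.0
eef_pos: [0.4339, -0.2652, 0.0148]
orientation: [-89.7, -0.3, -39.4]
ft_force: [0.0, 0.4, 6.4]
opening: 0.0321
```

play_rows --series '[{"claw":2.8,"tx":0,"ty":0,"tz":3,"roll":0},{"claw":2.8,"tx":0,"ty":0,"tz":7,"roll":0},{"claw":2.8,"tx":0,"ty":1,"tz":11,"roll":0},{"claw":2.8,"tx":2,"ty":3,"tz":13,"roll":-8},{"claw":2.8,"tx":4.5,"ty":6,"tz":13,"roll":-16},{"claw":2.8,"tx":7,"ty":9,"tz":13,"roll":-24},{"claw":2.8,"tx":10,"ty":12,"tz":13,"roll":-32},{"claw":2.8,"tx":13,"ty":14,"tz":13,"roll":-33.2},{"claw":2.8,"tx":14.2,"ty":16.3,"tz":13,"roll":-33.2},{"claw":2.8,"tx":14.2,"ty":16.3,"tz":13,"roll":-33.2},{"claw":2.8,"tx":14.2,"ty":16.3,"tz":13,"roll":-33.2},{"claw":2.8,"tx":14.2,"ty":16.3,"tz":13,"roll":-33.2}]'

```text
time_s: 23.2
eef_pos: [0.5755, -0.1029, 0.145]
orientation: [-89.7, -0.3, -72.7]
ft_force: [-0.8, 0.5, -1.2]
opening: 0.0322
```

```bash
python3 look.py wrist w10 pack1 carrier spent1
```

```text
23.2 [ 0.5755 -0.1029  0.145 ] [-89.7  -0.3 -72.7] 0.0322 [-0.8  0.5 -1.2] q6 50
pack1 0.93 [254. 112.] [554.6 -37.4  34.3  59.1 107.2] 31.3
pack1 0.65 [256. 242.] [ 574.8 -100.7   34.7   60.   107.2] 156.4
carrier 0.64 [353. 119.] [621.2 -34.4  50.7 242.4  96.5] 15.8
carrier 0.57 [251.  69.] [549.7 -25.5  54.6 165.8 106.6] 17.0
spent1 0.7 [249.  68.] [549.7 -25.6  54.7 166.  106.9] 17.0
```

play_rows --series '[{"claw":2.8,"tx":-0.14,"ty":-0.19,"tz":-3,"roll":-0.3},{"claw":2.8,"tx":-0.14,"ty":-0.19,"tz":-6,"roll":-0.3},{"claw":2.8,"tx":-0.14,"ty":-0.19,"tz":-9,"roll":-0.3},{"claw":2.8,"tx":-0.14,"ty":-0.19,"tz":-9.5,"roll":-0.3},{"claw":2.8,"tx":-0.14,"ty":-0.19,"tz":-9.5,"roll":-0.3},{"claw":2.8,"tx":-0.14,"ty":-0.19,"tz":-10.5,"roll":-0.3},{"claw":2.8,"tx":-0.14,"ty":-0.19,"tz":-11.3,"roll":-0.3},{"claw":2.8,"tx":-0.14,"ty":-0.19,"tz":-11.8,"roll":-0.3},{"claw":2.8,"tx":-0.14,"ty":-0.19,"tz":-11.95,"roll":-0.3},{"claw":2.8,"tx":-0.14,"ty":-0.19,"tz":-11.95,"roll":-0.3},{"claw":2.8,"tx":-0.14,"ty":-0.19,"tz":-11.95,"roll":-0.3}]'

```text
time_s: 24.5
eef_pos: [0.5743, -0.1049, 0.0257]
orientation: [-89.7, -0.3, -73.0]
ft_force: [0.0, -0.9, -1.8]
opening: 0.0321
```

play_rows --series '[{"claw":5,"tx":0,"ty":0,"tz":0,"roll":0},{"claw":5,"tx":0,"ty":0,"tz":0,"roll":0},{"claw":5,"tx":0,"ty":0,"tz":0,"roll":0},{"claw":5,"tx":0,"ty":0,"tz":3,"roll":0},{"claw":4,"tx":0,"ty":0,"tz":6,"roll":0},{"claw":0,"tx":0,"ty":0,"tz":6,"roll":0},{"claw":0,"tx":0,"ty":0,"tz":6,"roll":0},{"claw":0,"tx":0,"ty":0,"tz":6,"roll":0},{"claw":0,"tx":0,"ty":0,"tz":6,"roll":0},{"claw":0,"tx":0,"ty":0,"tz":6,"roll":0}]'

```text
time_s: 25.5
eef_pos: [0.5737, -0.1047, 0.0847]
orientation: [-89.8, -0.2, -73.0]
ft_force: [-0.0, 0.6, -0.8]
opening: -0.0002
```

```bash
python3 look.py wrist w11 carrier pack1
```

```text
25.5 [ 0.5737 -0.1047  0.0847] [-89.8  -0.2 -73. ] -0.0002 [-0.   0.6 -0.8] q6 50
carrier 0.95 [248.  61.] [557.5 -51.3  54.7 179.  106.9] 17.0
pack1 0.74 [253. 113.] [554.5 -37.4  34.5  60.  107. ] 31.3
pack1 0.72 [253. 200.] [572.5 -98.8  34.1  51.4 106.7] 37.0
```

Pack B sits proud at 37.0 mm. Pressing it.

play_rows --series '[{"claw":0,"tx":0,"ty":0.1,"tz":-3,"roll":0},{"claw":0,"tx":0,"ty":0.1,"tz":-4.4,"roll":0},{"claw":0,"tx":0,"ty":0.1,"tz":-4.7,"roll":0},{"claw":0,"tx":0,"ty":0.1,"tz":-4.9,"roll":0},{"claw":0,"tx":0,"ty":0.1,"tz":-5.1,"roll":0},{"claw":0,"tx":0,"ty":0.1,"tz":-5.3,"roll":0},{"claw":0,"tx":0,"ty":0.1,"tz":-5.5,"roll":0},{"claw":0,"tx":0,"ty":0.1,"tz":-5.6,"roll":0},{"claw":0,"tx":0,"ty":0.1,"tz":-5.6,"roll":0},{"claw":0,"tx":0,"ty":0.1,"tz":-5.6,"roll":0}]'

```text
time_s: 26.65
eef_pos: [0.574, -0.1038, 0.0311]
orientation: [-89.7, -0.3, -73.0]
ft_force: [-6.9, 2.2, 10.8]
opening: -0.0
```

play_rows --series '[{"claw":0,"tx":0,"ty":0,"tz":3,"roll":0},{"claw":0,"tx":0,"ty":0,"tz":7,"roll":0},{"claw":0,"tx":-1,"ty":4,"tz":11,"roll":0},{"claw":3,"tx":-2,"ty":8,"tz":15,"roll":0},{"claw":7,"tx":-3,"ty":12.5,"tz":19,"roll":0},{"claw":8.5,"tx":-4,"ty":17,"tz":22,"roll":0},{"claw":8.5,"tx":-4,"ty":20,"tz":22,"roll":0},{"claw":8.5,"tx":-4,"ty":20,"tz":22,"roll":0},{"claw":8.5,"tx":-4,"ty":20,"tz":22,"roll":0},{"claw":8.5,"tx":-4,"ty":20,"tz":22,"roll":0}]'

```text
time_s: 27.65
eef_pos: [0.5341, 0.0955, 0.2509]
orientation: [-89.7, -0.3, -73.0]
ft_force: [-0.2, 0.2, -0.6]
opening: 0.0852
```

Run:
```python
from h import *
s=monitor.state(); print(s["time_s"],s["eef_pos"],s["orientation"],s["q"][5])
p=cams.camera("wrist"); save(p,"w12"); rail(p)
for o in ["carrier","pack1","station","pad","start"]:
    for d in cams.outline_of(p,o):
        if d["confidence"]>.35: print(o,round(d["confidence"],2),np.round(d["uv"]),*rect(p,d["region"]))
v,u=np.nonzero(p["range_z"]>0); X=depth(p,np.c_[u,v])
for lo,hi in [(.038,.054)]:
    k=(X[:,2]>lo)&(X[:,2]<hi)&(X[:,0]>.54)&(X[:,0]<.70)&(X[:,1]>.17)&(X[:,1]<.28)
    r=cv2.minAreaRect((X[k][:,:2]*1000).astype(np.float32)); print(k.sum(),r); print(cv2.boxPoints(r).round(1).tolist(), np.median(X[k][:,2]))
```

```text
27.65 [0.53412004 0.09552936 0.25086145] [-89.7436003   -0.29594623 -73.0036295 ] 69.43158712013754
rail x=a*y+b [-0.1184  0.6377] ang 96.75 yrange -0.1546 0.2802 n 33 width 0.0044
carrier 0.69 [237. 175.] [536.7  16.9  54.4 324.  106.9] 16.1
pack1 0.92 [239. 291.] [571.5 -96.9  33.3  69.4 106.7] 31.2
pack1 0.69 [242. 254.] [553.9 -35.6  34.4  59.5 106.8] 31.1
station 0.95 [332. 134.] [616.8 235.2  36.3  88.8   8.9] 50.2
pad 0.74 [237. 173.] [536.6  16.9  54.6 324.  106.8] 16.1
1461 ((617.2328491210938, 235.65640258789062), (90.00951385498047, 36.47003173828125), 7.894802093505859)
[[570.2000122070312, 247.5], [575.2000122070312, 211.39999389648438], [664.2999877929688, 223.8000030517578], [659.2999877929688, 259.8999938964844]] 0.050113600671827234
```

View pics/w12.png

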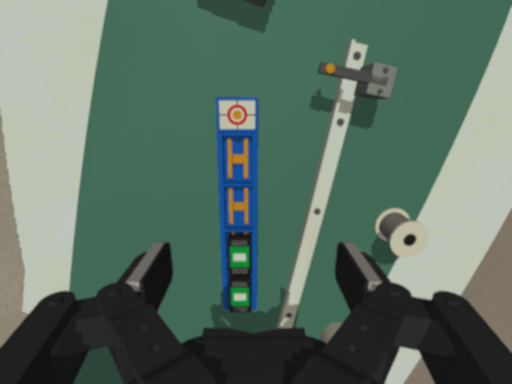

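Both packs read home (31.1–31.2 mm). The view shows the carrier with its pad at (237,115), packs at (239,257) and (239,296), the rail end at (357,42) and the probe holder at (330,69). I'll work out the station frame and the needed shift.

```bash
cat > st.py <<'E'
from h import *
p=cams.camera("wrist"); a,_=rail(p)
th=np.arctan(-a[0])+np.pi/2; ey=np.array([np.cos(th),np.sin(th)]); ex=np.array([ey[1],-ey[0]])
t0=np.array([a[1],0])@ex
v,u=np.nonzero(p["range_z"]>0); X=depth(p,np.c_[u,v]); s=X[:,:2]@ey; t=X[:,:2]@ex-t0; z=X[:,2]
k=(z>.012)&(z<.020)&(abs(t-.002)<.006)&(abs(s-.05)<.3)
print("rail t",np.percentile(t[k],[5,50,95]).round(4),"s",s[k].min().round(4),s[k].max().round(4),"s0",(s[k].max()-.25).round(4))
k=(z>.046)&(z<.053)&(t>-.045)&(t<-.002)&(s>.15)&(s<.35)
print("arm",k.sum(),"s",s[k].min().round(4),s[k].max().round(4),"tmin",t[k].min().round(4),"s0",((s[k].min()+s[k].max())/2-.205).round(4))
k=(z>.053)&(z<.09)&(t>-.045)&(t<-.010)&(s>.15)&(s<.35)
if k.sum(): print("knob",k.sum(),"s",np.median(s[k]).round(4),"t",np.median(t[k]).round(4),"z",np.median(z[k]).round(3))
for d in cams.outline_of(p,"carrier"):
    if d["confidence"]<.5: continue
    r=rect(p,d["region"])[0]; c=np.deg2rad(r[4]); C=r[:2]/1000
    if r[3]<300: print("partial",r); continue
    for nm,Pt in [("origin",C),("pad",C+.14*np.array([np.cos(c),np.sin(c)]))]: print(nm,Pt.round(4),"t",(Pt@ex-t0).round(4),"s",(Pt@ey).round(4))
    print("angle minus rail",(r[4]-np.degrees(th)).round(2),"size",r[2:4])
print("ex",ex.round(4),"ey",ey.round(4),"t0",t0.round(4))
# pad by red ring / brass disc color
hsv=cv2.cvtColor(p["color"],cv2.COLOR_RGB2HSV); 
m=cv2.inRange(hsv,(0,120,90),(12,255,255))|cv2.inRange(hsv,(170,120,90),(180,255,255))
v,u=np.nonzero(m); 
if len(u):
    Y=atz(p,np.c_[u,v],.014); s=Y[:,:2]@ey;t=Y[:,:2]@ex-t0
    k=(t>-.16)&(t<-.01)&(s>.05)&(s<.24); print("ring",k.sum(),"t",((t[k].min()+t[k].max())/2).round(4),"s",((s[k].min()+s[k].max())/2).round(4),"ext",np.ptp(t[k]).round(4),np.ptp(s[k]).round(4))
E
python3 st.py
```

```text
rail x=a*y+b [-0.1189  0.6377] ang 96.78 yrange -0.1567 0.2803 n 34 width 0.0045
rail t [0.     0.0018 0.0043] s -0.2332 0.2067 s0 -0.0433
arm 303 s 0.1556 0.1686 tmin -0.0375 s0 -0.0429
knob 70 s 0.1622 t -0.027 z 0.054
ex [0.993  0.1181] ey [-0.1181  0.993 ] t0 0.6333
ring 137 t -0.1231 s 0.0913 ext 0.0248 0.0245
```

Station frame is consistent: rail end and arm both give s0 ≈ -43 mm, and the probe is at t=-27 mm, s=162 mm. The pad is now at t=-123, s=91. I'll grip the carrier across its middle, turn it -10.1° and drag it to about 26 mm from the rail, then push it flush with both fingertips.

play_rows --series '[{"claw":8.5,"tx":0.2,"ty":-4,"tz":-3,"roll":0},{"claw":8.5,"tx":0.26,"ty":-7.86,"tz":-7,"roll":0},{"claw":8.5,"tx":0.26,"ty":-7.86,"tz":-11.5,"roll":0},{"claw":8.5,"tx":0.26,"ty":-7.86,"tz":-16,"roll":0},{"claw":8.5,"tx":0.26,"ty":-7.86,"tz":-20,"roll":0},{"claw":8.5,"tx":0.26,"ty":-7.86,"tz":-20,"roll":0},{"claw":8.5,"tx":0.26,"ty":-7.86,"tz":-20,"roll":0},{"claw":8.5,"tx":0.26,"ty":-7.86,"tz":-22.5,"roll":0},{"claw":8.5,"tx":0.26,"ty":-7.86,"tz":-24,"roll":0},{"claw":8.5,"tx":0.26,"ty":-7.86,"tz":-24.4,"roll":0},{"claw":8.5,"tx":0.26,"ty":-7.86,"tz":-24.4,"roll":0},{"claw":4.5,"tx":0.26,"ty":-7.86,"tz":-24.4,"roll":0},{"claw":4.5,"tx":0.26,"ty":-7.86,"tz":-24.4,"roll":0},{"claw":4.5,"tx":0.26,"ty":-7.86,"tz":-24.4,"roll":0},{"claw":4.5,"tx":0.26,"ty":-7.86,"tz":-24.4,"roll":0},{"claw":4.5,"tx":0.26,"ty":-7.86,"tz":-24.4,"roll":0}]'

```text
time_s: 29.65
eef_pos: [0.537, 0.0168, 0.0084]
orientation: [-89.7, -0.3, -73.0]
ft_force: [-4.7, -0.2, 9.6]
opening: 0.0521
```

play_rows --series '[{"claw":4.5,"tx":0,"ty":0,"tz":0.1,"roll":0},{"claw":4.5,"tx":0.3,"ty":0.7,"tz":0.1,"roll":-1},{"claw":4.5,"tx":0.8,"ty":1.5,"tz":0.1,"roll":-2.2},{"claw":4.5,"tx":1.2,"ty":2.4,"tz":0.1,"roll":-3.4},{"claw":4.5,"tx":1.6,"ty":3.2,"tz":0.1,"roll":-4.6},{"claw":4.5,"tx":2,"ty":4,"tz":0.1,"roll":-5.8},{"claw":4.5,"tx":2.4,"ty":4.9,"tz":0.1,"roll":-7},{"claw":4.5,"tx":2.8,"ty":5.7,"tz":0.1,"roll":-8.2},{"claw":4.5,"tx":3.2,"ty":6.5,"tz":0.1,"roll":-9.4},{"claw":4.5,"tx":3.66,"ty":7.3,"tz":0.1,"roll":-10.1},{"claw":4.5,"tx":3.66,"ty":7.36,"tz":0,"roll":-10.1},{"claw":4.5,"tx":3.66,"ty":7.36,"tz":0,"roll":-10.1}]'

```text
time_s: 30.85
eef_pos: [0.5737, 0.0909, 0.0085]
orientation: [-89.7, -0.3, -83.1]
ft_force: [1.2, 3.4, -3.9]
opening: 0.0515
```

play_rows --series '[{"claw":6.2,"tx":0,"ty":0,"tz":0,"roll":0},{"claw":6.2,"tx":0,"ty":0,"tz":0,"roll":0},{"claw":6.2,"tx":0,"ty":0,"tz":0,"roll":0},{"claw":6.2,"tx":0,"ty":0,"tz":2,"roll":0},{"claw":6.2,"tx":0,"ty":0,"tz":5,"roll":0},{"claw":8.5,"tx":0,"ty":0,"tz":9,"roll":0},{"claw":8.5,"tx":-2,"ty":1,"tz":13.5,"roll":0},{"claw":8.5,"tx":-3,"ty":1,"tz":18,"roll":0},{"claw":8.5,"tx":-3,"ty":1,"tz":23,"roll":0},{"claw":8.5,"tx":-3,"ty":1,"tz":24.5,"roll":0},{"claw":8.5,"tx":-3,"ty":1,"tz":24.5,"roll":0}]'

```text
time_s: 31.95
eef_pos: [0.5453, 0.1007, 0.2574]
orientation: [-89.4, -0.3, -83.1]
ft_force: [0.4, -0.0, 0.1]
opening: 0.0851
```

```bash
python3 st.py; python3 look.py wrist w13 pack1
```

```text
rail x=a*y+b [1.2647 0.3138] ang 38.33 yrange -0.1664 0.2804 n 2 width 0.0362
32.0 [0.5445 0.1007 0.2549] [-89.5  -0.3 -83.1] 0.0853 [ 0.6 -0.  -0.3] q6 80
pack1 0.92 [273. 208.] [581.7  35.8  33.1  57.6  97.3] 31.4
pack1 0.79 [270. 252.] [589.  -27.6  34.2  68.8  97.6] 31.1h.py:37: RankWarning: Polyfit may be poorly conditioned
  g=abs(e[:,0]-np.polyval(a,e[:,2]))<.003; a=np.polyfit(e[g,2],e[g,0],1)
Traceback (most recent call last):
  File "st.py", line 7, in <module>
    print("rail t",np.percentile(t[k],[5,50,95]).round(4),"s",s[k].min().round(4),s[k].max().round(4),"s0",(s[k].max()-.25).round(4))
                   ~~~~~~~~~~~~~^^^^^^^^^^^^^^^^
IndexError: index -1 is out of bounds for axis 0 with size 0
```

```bash
sed -i 's/a,_=rail(p)/a=[-.1187,.6377]/' st.py; python3 st.py
```

```text
rail t [-0.0002  0.0018  0.0042] s -0.2425 0.2064 s0 -0.0436
arm 316 s 0.1557 0.1687 tmin -0.0382 s0 -0.0428
knob 78 s 0.1622 t -0.0268 z 0.054
origin [0.5741 0.0914] t -0.0524 s 0.0231
pad [0.5575 0.2304] t -0.0525 s 0.1631
angle minus rail 0.03 size [ 54.4 323. ]
partial [616.8 235.8  34.9  90.5   8. ]
ex [0.993  0.1179] ey [-0.1179  0.993 ] t0 0.6333
ring 147 t -0.0527 s 0.1631 ext 0.025 0.0236
```

The carrier is parallel (0.03°) at t=-52 mm, with the pad at s=163.1 against a target of 162.2. Next I turn the jaws along the rail, come down in front of the carrier and push.

play_rows --series '[{"claw":5,"tx":-1,"ty":-1,"tz":0,"roll":8},{"claw":5,"tx":-2,"ty":-2,"tz":0,"roll":16},{"claw":5,"tx":-2,"ty":-3.8,"tz":-3,"roll":24},{"claw":5,"tx":-2,"ty":-3.8,"tz":-6,"roll":32},{"claw":5,"tx":-2,"ty":-3.8,"tz":-9,"roll":40},{"claw":5,"tx":-2,"ty":-3.8,"tz":-11,"roll":48},{"claw":5,"tx":-2,"ty":-3.8,"tz":-13,"roll":56},{"claw":5,"tx":-2,"ty":-3.8,"tz":-15,"roll":64},{"claw":5,"tx":-2,"ty":-3.8,"tz":-17,"roll":72},{"claw":5,"tx":-2,"ty":-3.8,"tz":-18,"roll":80},{"claw":5,"tx":-2,"ty":-3.8,"tz":-19,"roll":88},{"claw":5,"tx":-2,"ty":-3.8,"tz":-19,"roll":89.9},{"claw":5,"tx":-2,"ty":-3.8,"tz":-19,"roll":89.9},{"claw":5,"tx":-2,"ty":-3.8,"tz":-19,"roll":89.9},{"claw":5,"tx":-2,"ty":-3.8,"tz":-22,"roll":89.9},{"claw":5,"tx":-2,"ty":-3.8,"tz":-24,"roll":89.9},{"claw":5,"tx":-2,"ty":-3.8,"tz":-24.8,"roll":89.9},{"claw":5,"tx":-2,"ty":-3.8,"tz":-24.8,"roll":89.9}]'

```text
time_s: 34.0
eef_pos: [0.5221, 0.063, 0.0028]
orientation: [-89.8, -0.1, 6.8]
ft_force: [0.2, 0.5, 0.2]
opening: 0.05
```

play_rows --series '[{"claw":5,"tx":0.7,"ty":0.08,"tz":0.3,"roll":0},{"claw":5,"tx":1.2,"ty":0.14,"tz":0.3,"roll":0},{"claw":5,"tx":1.6,"ty":0.19,"tz":0.3,"roll":0},{"claw":5,"tx":2,"ty":0.24,"tz":0.3,"roll":0},{"claw":5,"tx":2.4,"ty":0.28,"tz":0.3,"roll":0},{"claw":5,"tx":2.8,"ty":0.33,"tz":0.3,"roll":0},{"claw":5,"tx":3.2,"ty":0.38,"tz":0.3,"roll":0},{"claw":5,"tx":3.5,"ty":0.41,"tz":0.3,"roll":0},{"claw":5,"tx":3.8,"ty":0.45,"tz":0.3,"roll":0},{"claw":5,"tx":4,"ty":0.47,"tz":0.3,"roll":0},{"claw":5,"tx":4,"ty":0.47,"tz":0.3,"roll":0}]'

```text
time_s: 35.1
eef_pos: [0.5613, 0.0678, 0.0062]
orientation: [-89.8, 0.0, 6.8]
ft_force: [-8.2, -1.0, 5.9]
opening: 0.0501
```

play_rows --series '[{"claw":5,"tx":0.1,"ty":0.01,"tz":0,"roll":0},{"claw":5,"tx":0.2,"ty":0.02,"tz":0,"roll":0},{"claw":5,"tx":0.25,"ty":0.03,"tz":0,"roll":0},{"claw":5,"tx":0.25,"ty":0.03,"tz":0,"roll":0}]'

```text
time_s: 35.5
eef_pos: [0.5629, 0.0682, 0.0063]
orientation: [-89.8, 0.2, 6.8]
ft_force: [-7.8, -2.1, 3.9]
opening: 0.0501
```

play_rows --series '[{"claw":5,"tx":0.1,"ty":0.01,"tz":0,"roll":0},{"claw":5,"tx":0.2,"ty":0.02,"tz":0,"roll":0},{"claw":5,"tx":0.3,"ty":0.03,"tz":0,"roll":0},{"claw":5,"tx":0.3,"ty":0.03,"tz":0,"roll":0}]'

```text
time_s: 35.9
eef_pos: [0.5641, 0.0686, 0.0062]
orientation: [-89.8, 0.4, 6.8]
ft_force: [-12.0, -1.1, 6.4]
opening: 0.0504
```

play_rows --series '[{"claw":5,"tx":0.2,"ty":0.02,"tz":0,"roll":0},{"claw":5,"tx":0.4,"ty":0.04,"tz":0,"roll":0},{"claw":5,"tx":0.4,"ty":0.04,"tz":0,"roll":0}]'

```text
time_s: 36.2
eef_pos: [0.5642, 0.0687, 0.0061]
orientation: [-89.8, 0.9, 6.8]
ft_force: [-22.7, -3.9, 16.6]
opening: 0.05
```

play_rows --series '[{"claw":5,"tx":-1,"ty":-0.12,"tz":0,"roll":0},{"claw":5,"tx":-3,"ty":-0.35,"tz":0,"roll":0},{"claw":5,"tx":-4,"ty":-0.4,"tz":3,"roll":-8},{"claw":5,"tx":-4,"ty":0,"tz":7,"roll":-16},{"claw":5,"tx":-4,"ty":1,"tz":11,"roll":-24},{"claw":8.5,"tx":-4,"ty":2,"tz":15,"roll":-32},{"claw":8.5,"tx":-4,"ty":3,"tz":19,"roll":-40},{"claw":8.5,"tx":-3,"ty":3,"tz":22,"roll":-48},{"claw":8.5,"tx":-3,"ty":3,"tz":24,"roll":-56},{"claw":8.5,"tx":-3,"ty":3,"tz":25,"roll":-64},{"claw":8.5,"tx":-3,"ty":3,"tz":25,"roll":-72},{"claw":8.5,"tx":-3,"ty":3,"tz":25,"roll":-80},{"claw":8.5,"tx":-3,"ty":3,"tz":25,"roll":-88},{"claw":8.5,"tx":-3,"ty":3,"tz":25,"roll":-90},{"claw":8.5,"tx":-3,"ty":3,"tz":25,"roll":-90}]'

```text
time_s: 37.7
eef_pos: [0.5346, 0.0988, 0.2567]
orientation: [-89.8, 0.9, -83.2]
ft_force: [0.6, -0.5, 0.1]
opening: 0.0852
```

```bash
python3 look.py wrist w14 pack1; python3 st.py
```

```text
37.7 [0.5346 0.0988 0.2567] [-89.8   0.9 -83.2] 0.0852 [ 0.6 -0.5  0.1] q6 79
pack1 0.82 [299. 213.] [607.4  39.4  34.2  57.5  97.6] 31.3
pack1 0.66 [297. 258.] [615.3 -29.1  34.5  61.3  97.8] 31.2
rail t [-0.0035  0.0006  0.0041] s -0.2418 0.2073 s0 -0.0427
arm 287 s 0.1555 0.1678 tmin -0.038 s0 -0.0433
knob 71 s 0.1623 t -0.0267 z 0.054
origin [0.5998 0.0948] t -0.0265 s 0.0234
pad [0.5832 0.2338] t -0.0265 s 0.1634
angle minus rail 0.03 size [ 54.9 323.5]
ex [0.993  0.1179] ey [-0.1179  0.993 ] t0 0.6333
ring 101 t -0.0266 s 0.1636 ext 0.0233 0.0242
```

View pics/w14.png

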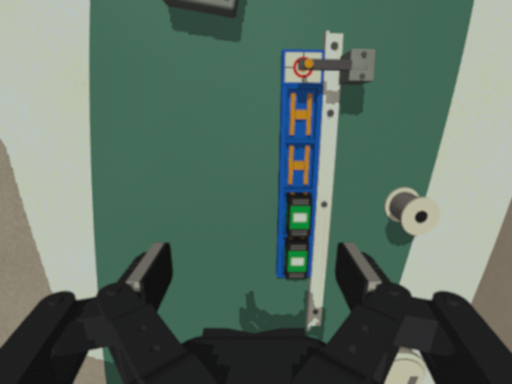

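The carrier is flush against the rail (t=-26.5 mm, 0.03°), with the pad (302,66) about 1.3 mm from the probe axis in plan and both packs at 31.2 mm. Next, the start button.

play_rows --series '[{"claw":5,"tx":-2,"ty":4,"tz":-1,"roll":0},{"claw":0,"tx":-4,"ty":8,"tz":-2,"roll":0},{"claw":0,"tx":-6,"ty":12,"tz":-4,"roll":0},{"claw":0,"tx":-8,"ty":16,"tz":-6,"roll":0},{"claw":0,"tx":-10,"ty":19,"tz":-8,"roll":0},{"claw":0,"tx":-10.5,"ty":20,"tz":-8,"roll":0},{"claw":0,"tx":-10.5,"ty":20,"tz":-8,"roll":0},{"claw":0,"tx":-10.5,"ty":20,"tz":-8,"roll":0}]'

```text
time_s: 38.7
eef_pos: [0.4303, 0.2983, 0.1772]
orientation: [-89.7, 0.9, -83.1]
ft_force: [0.3, 0.2, -0.6]
opening: -0.0001
```

```bash
python3 look.py wrist w15 start start_top driver; python3 look.py scene s15 start carrier
python3 - <<'E'
from h import *
p=cams.camera("wrist")
hsv=cv2.cvtColor(p["color"],cv2.COLOR_RGB2HSV); v,u=np.nonzero(cv2.inRange(hsv,(45,100,60),(85,255,255))&((p["range_z"]>0)*255).astype(np.uint8))
X=depth(p,np.c_[u,v]); k=(X[:,2]>.054)&(X[:,2]<.066); print("green",k.sum(),((X[k].min(0)+X[k].max(0))/2).round(4),np.ptp(X[k],axis=0).round(4))
E
```

```text
38.7 [0.4303 0.2983 0.1772] [-89.7   0.9 -83.1] -0.0001 [ 0.3  0.2 -0.6] q6 103
start 0.69 [253. 157.] [429.2 326.7  28.1  29.4  96.1] 60.1
start_top 0.6 [253. 162.] [428.8 326.9  28.5  29.   39.2] 60.1
driver 0.89 [179. 116.] [353.9 354.5  23.2  84.7 152.5] 24.1
38.9 [0.4304 0.2979 0.1769] [-89.7   0.9 -83.2] -0.0002 [-0.2 -0.1  0.2] q6 103
start 0.55 [329. 178.] [430.7 325.8  20.1  23.1  16.5] 61.5
carrier 0.91 [269. 202.] [598.6  96.3  53.9 318.3  96.4] 15.8
carrier 0.46 [162. 174.] [ 633.  -351.5   91.8  165.7   95.3] 11.1
green 785 [0.4292 0.3266 0.0582] [0.0295 0.0293 0.0081]
```

View pics/w15.png

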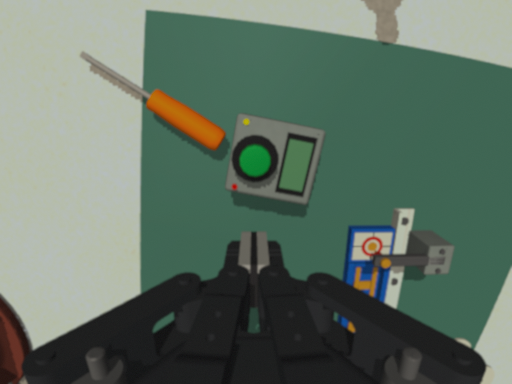

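The button is at (255,160) px, i.e. (429,327,60) mm, and the carrier is still in place. I'll press it and hold briefly.

play_rows --series '[{"claw":0,"tx":-0.13,"ty":2.87,"tz":-3,"roll":0},{"claw":0,"tx":-0.13,"ty":2.87,"tz":-7,"roll":0},{"claw":0,"tx":-0.13,"ty":2.87,"tz":-10,"roll":0},{"claw":0,"tx":-0.13,"ty":2.87,"tz":-11,"roll":0},{"claw":0,"tx":-0.13,"ty":2.87,"tz":-11.7,"roll":0},{"claw":0,"tx":-0.13,"ty":2.87,"tz":-12,"roll":0},{"claw":0,"tx":-0.13,"ty":2.87,"tz":-12.3,"roll":0},{"claw":0,"tx":-0.13,"ty":2.87,"tz":-12.5,"roll":0},{"claw":0,"tx":-0.13,"ty":2.87,"tz":-12.5,"roll":0},{"claw":0,"tx":-0.13,"ty":2.87,"tz":-12.5,"roll":0},{"claw":0,"tx":-0.13,"ty":2.87,"tz":-12.5,"roll":0}]'

```text
time_s: 40.2
eef_pos: [0.4294, 0.3273, 0.0539]
orientation: [-89.6, 0.9, -83.2]
ft_force: [-5.5, -2.3, 14.1]
opening: -0.0002
```

It's fully pressed (z 53.9 mm, 14 N). I'll release and look over the carrier again.

play_rows --series '[{"claw":0,"tx":0,"ty":0,"tz":2,"roll":0},{"claw":0,"tx":0,"ty":0,"tz":6,"roll":0},{"claw":0,"tx":1,"ty":-3,"tz":10,"roll":0},{"claw":0,"tx":3,"ty":-7,"tz":14,"roll":0},{"claw":0,"tx":5,"ty":-11,"tz":18,"roll":0},{"claw":0,"tx":7,"ty":-15,"tz":20,"roll":0},{"claw":0,"tx":9,"ty":-19,"tz":20,"roll":0},{"claw":0,"tx":10.5,"ty":-22.8,"tz":20,"roll":0},{"claw":0,"tx":10.5,"ty":-22.8,"tz":20,"roll":0},{"claw":0,"tx":10.5,"ty":-22.8,"tz":20,"roll":0}]'

```text
time_s: 41.2
eef_pos: [0.5352, 0.098, 0.2546]
orientation: [-89.6, 0.9, -83.3]
ft_force: [0.2, 0.8, 0.7]
opening: 0.0001
```

```bash
python3 st.py; python3 look.py wrist w16 pack1; python3 look.py scene s16 spent1 tray start cup spool driver cleaner
```

```text
rail t [-0.0036  0.0004  0.0041] s -0.1331 0.2064 s0 -0.0436
arm 306 s 0.1556 0.1687 tmin -0.038 s0 -0.0428
knob 71 s 0.1621 t -0.0262 z 0.054
origin [0.5888 0.0975] t -0.0371 s 0.0274
pad [0.572  0.2365] t -0.0374 s 0.1674
angle minus rail 0.13 size [ 79.7 313.8]
ex [0.993  0.1179] ey [-0.1179  0.993 ] t0 0.6333
ring 98 t -0.0273 s 0.1636 ext 0.0232 0.0241
41.3 [0.5344 0.1    0.2544] [-89.6   1.  -83.2] -0.0 [0.3 0.5 0.4] q6 79
pack1 0.81 [295. 257.] [596.6  29.4  40.3 183.1 109.7] 31.2
pack1 0.67 [301. 217.] [607.7  38.8  34.4  58.8  97.3] 31.3
41.4 [0.5341 0.1005 0.2542] [-89.6   0.9 -83.1] 0.0001 [-0.6  0.5  0.1] q6 79
spent1 0.63 [154. 169.] [ 633.7 -349.5   35.6   59.7   96.4] 29.6
tray 0.78 [155. 178.] [ 633.2 -351.5   92.1  165.4   95.4] 11.5
cup 0.72 [274. 199.] [590.1 160.1  55.6 189.3  97.3] 15.9
cup 0.58 [179. 210.] [ 768.5 -156.6   75.6   81.5   19.1] 113.8
spool 0.54 [233. 231.] [764.1  65.5  51.3  51.6 110.8] 54.3
spool 0.51 [272. 201.] [597.7  94.3  55.3 322.7  96.8] 16.0
driver 0.57 [340. 169.] [351.6 354.2  20.8  83.6 156.1] 24.2
cleaner 0.92 [389. 215.] [516.3 584.1  21.2  23.  152.9] 148.6
cleaner 0.73 [273. 201.] [594.6 123.6  55.2 263.6  96.2] 15.9
```

View pics/s16.png

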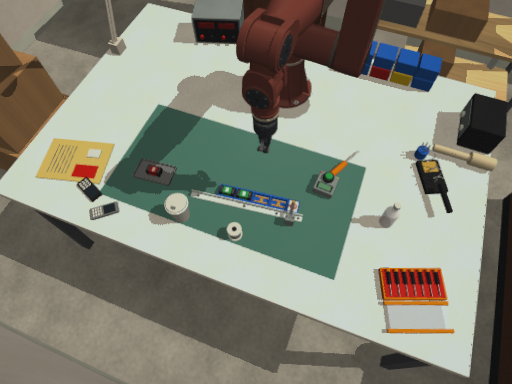

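The scene shows the spent pack in the tray at (154,170), both packs in the carrier against the rail (228–293, 190–205), and the bystanders where they were. The ring reading is unchanged; the odd carrier-mask size came from the gripper being in view. Handing in.

```bash
python3 -c "
from cell import arm; print(arm.job_done())"
```

```text
the job is handed in; nothing more can be done
None
```

The job is done and handed in at about 41 s of robot time, with no verdict reported. Only one spent pack and two green packs showed in the pictures.

- **Packs:** The spent pack went from bay 2 into the middle of the tray. The green packs went into bays 2 and 1 and were pressed home.
- **Carrier:** I gripped it, turned it parallel and dragged it near the rail. I then pushed it flush with both fingertips.
- **Start button:** I pressed it in about 6 mm at 14 N and let it go.

**Last checks:**
- The spent pack lies flat in the tray.
- Pack tops read 31.2–31.3 mm, against 31 mm fully home.
- The carrier is within about 0.5 mm of flush and was parallel to 0.03° before the press. Afterwards its pad was unmoved and the scene view gave 96.8°, the same as the rail.
- The pad is about 1.5 mm from the probe axis; the limit is 5 mm.
- The cup, spool, screwdriver and cleaner bottle show no shift beyond measuring error.

**Checks that failed or disagreed:**
- After the press, one wrist-view outline of the carrier came out wrong (80 mm wide, about 11 mm off). The gripper was in view; the pad-ring colour and the scene camera both showed the carrier in place.
- I did not measure that the button had come back out. The network missed it in the final scene view.
- I never noticed the possible knock or grip slackening.

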